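Clamp a glass bottle in the bench shaker

ROBOT

A 6-joint arm with a two-finger parallel gripper is mounted at the origin on a cart in front of the work surface, level with it; the furniture and walls round the work are solid. World frame = base frame: x ahead of the robot, y to its left, z up, the work surface at z = 0. Lengths are in mm, angles in rad, forces in N, time in s.
With the tool pointing down it reaches from about 425 to 950 mm from the base axis. Payload 3.5 kg.
Tool frame: the origin (TCP) lies at the very end of the fingers, on their centre line; the grasp point (between the pads) lies 19 mm behind it; z points along the fingers, y is the line along which they close (so a half turn about z gives the same grasp; the last joint's range is limited). The gripper opens to 85 mm and grips with 20 to 120 N. Pads are 22 mm wide; open, the fingers measure 114 mm over their backs; the gripper's body (76 mm by 85 mm) begins 54 mm behind the grasp point. The pads swing forward as they close: fully open they stand 13 mm farther back than shut.
Start: joints at [-1.483, 0.286, 1.577, -0, 1.279, -0.15], TCP at [159.032, -655.984, 231.325] pointing down, gripper open.
Joint ranges: [-2.77, 2.77], [-0.9, 2.22], [0.21, 2.48], [-1.53, 4.67], [0.24, 2.81], [-2.84, 2.84]. Speed limits (rad/s): [2.79, 2.79, 3.14, 3.14, 3.14, 3.14].

INTERFACE

Orientations are given as a unit quaternion [x, y, z, w].
In Python, from plant import bot, optics gives the robot as it stands.
- The arm moves only by the tool servo_tool, never from a script. Its argument "motion" is a list of rows, each an object with "hand": the opening, from 0 (shut) to 1 (fully open); "slide": the shift along the tool's x, y, z in units of 30 mm (1.0 is 30 mm), a list of three; "delta_rot": the turn, a rotation vector about the tool's x, y, z in units of 6 degrees (1.0 is 6 degrees), a list of three. In form: [{"hand": hand, "slide": [tx, ty, tz], "delta_rot": [wx, wy, wz]}, ...]. A call has 1 to 8 rows; each row shifts and turns the commanded pose from where the row before left it, along the tool's axes as they then stand; what a row does not reach is not made up. A row lasts 1/12 s, in which the tool goes at most 41.7 mm and 7.16 degrees, less where a joint would pass 70% of its speed; a pose out of reach is approached as far as the arm can. A call is refused whole if a number of a shift passes 1 or a number of a turn 1, either way. A call with a gripper value outside its range is refused whole. The fingers move at their own pace and stop on an object; "newtons" is the grip in N (left out, the last holds). Time passes only in rows, so rows that do not move let the fingers close. It gives the time, the measured TCP pose, the force, the opening and the grip force at its end, in the units of the state.
- bot.get_obs(): the state, without advancing time (a new reading comes with each control period).
- optics.snapshot(name): name is "scene" or "top" or "wrist"; returns the picture (480x640x3 uint8, red, green, blue); there is no depth.
- optics.camera_info(name): a dict with "fx", "fy", "cx", "cy" (pixels), "k1" (the pictures are not rectified: a ray, as slopes to the right and down, at radius r is drawn at 1 + k1 r^2 times it, then the intrinsics apply), "position" and "orientation" of the camera in the world. Camera axes: x right, y up, looking along -z (the intrinsics and any distortion apply to the point x, -y, -z); pixel columns grow to the right and rows downward; lengths in mm; the calibration is good to about 2 mm. A picture is of the moment at which its call begins: read the wrist's pose just before it. camera_info takes no time and is no camera call; for the wrist camera it gives the pose at the moment of the call.
- bot.finish_job(): hands the job in; it is judged then, once.
The state is a dict: "time_s": time; "joints": joint angles; "qd": joint speeds; "joint_torque": joint torques, N m; "eef_pos": TCP position; "ee_rot": TCP orientation; "ft_force": force on the tool from outside, world axes, zero at the start; "torque": the same for the moment, N m; "gripper_width": finger opening in mm; "grasp_force": force on a finger pad.
Only numpy, scipy, OpenCV 4.12 (cv2) and the standard library are available. Lean on these libraries where they do the work, as an engineer would, in place of code of your own. Each camera call takes 0.05 s, during which the arm holds its last target. There are 200 camera calls.

TASK

Stand the amber glass bottle upright in the shaker's bay, between the jaw and the two rollers, and let go of it. Then wind the black tension wheel clockwise (seen from above) until the jaw has pushed the bottle against the rollers and the wheel's resistance has risen from its free-running 0.25 N m to a firm 0.39 N m, and stop there: any more breaks the glass. Leave the wheel at that tension, let go, and do not disturb the small green-capped bottle and the timer.

Things in the scene. Friction and masses are not known exactly. Their poses are not given: they have to be found in the camera images.
- bottle: amber glass bottle with black cap and white label, 48 mm diameter, 99 mm tall (straight sides up to 60 mm, cap 30 mm wide from 79 mm up), 0.09 to 0.17 kg, loose, starts upright on the worktop to the right of the shaker; origin: centre of its underside; z up along the bottle
- shaker: low white bench shaker, 150 mm deep (its x) by 240 mm wide (its y), fixed to the worktop, deck 30 mm high, turned up to 0.25 rad; origin: underside, below the middle of the bay. Its y axis is the clamping direction: gear housing (blue, 64 mm high) and wheel on the -y side, back stop on the +y side
- bay (a point): middle of the bay on its rubber mat (32 mm above the worktop), axes as the shaker's. Set the bottle down here: at least 8 mm free to the jaw (-y) and 5 to 13 mm to the two rollers (+y). Their back stop (aluminium, 88 mm high) was set by hand at an unknown place, so winding moves the bottle 5 to 13 mm in +y before it is tight. Bay open above and at both x sides
- wheel_grip (a point): middle of the black tension wheel, on its vertical axis, 97 mm above the worktop, 105 mm from the bay in -y; axes as the shaker's. A knurled disc, 56 mm diameter, 24 mm thick, free all round: grip it across the rim at any yaw (housing top at 64 mm, a collar 32 mm wide at 70 mm below it). Turned clockwise it drives the jaw 8 mm per rad; 2 to 4 rad from loose to tight, so several grasps
- jaw: black rubber-faced sprung jaw plate, 80 mm wide, 32 mm tall, from 34 to 66 mm above the worktop; origin: middle of its face that meets the bottle, axes as the shaker's; it slides along the shaker's +y. It is driven by the wheel through a rack and pinion and a stiff spring
- small_bottle: small white bottle with green cap, 32 mm diameter, 59 mm tall, bystander; origin: centre of its underside
- timer: white timer, 62 x 62 x 16 mm, bystander; origin: centre of its underside
- wheel: the tension wheel (origin as wheel_grip). Winding against its brake takes 0.25 N m while slack. Let go, the brake holds it; only its cushioned rim (2 N m/rad) springs back up to 0.23 rad. Stopping fast lets the felt torque drop: read it after slow turns of 0.03 rad or less. Once the bottle is tight torque rises about 0.3 N m per rad; firm is 0.39 N m, jaw force near 20 N; keep within 0.03 N m
There are look-alikes about, which are no part of the job. What is shaped like the bottle but blue, purple or yellow is not meant.

How it is judged (in metres and radians):
On the way, in this order (a step that is already met when the one before it is completed fails the run):
1. the bottle stands upright on the bay's mat between jaw and rollers, released (x of bottle in the frame of bay between -0.014 and 0.014 m and y of bottle in the frame of bay between -0.014 and 0.022 m and z of bottle in the frame of bay between -0.004 and 0.004 m and angle between bottle's own z axis and vertical below 0.1 rad and contact force between the fingers and bottle below 0.2 N), for 0.2 s.
2. the jaw clamps the bottle with 13 to 27 N (contact force between jaw and bottle between 13 and 27 N), for 0.2 s.
At the end, for the whole second after the job is handed in: The bottle stands upright (within 0.1 rad) and at rest on the bay's mat, seated against the two rollers (within 10 mm of the bay's middle line in x), and the jaw holds it with 13 to 27 N, which is felt as 0.36 to 0.42 N m at the wheel while winding slowly (all of step 2 and x of bottle in the frame of bay between -0.01 and 0.01 m and y of bottle in the frame of bay between 0.002 and 0.024 m and z of bottle in the frame of bay between -0.006 and 0.006 m and angle between bottle's own z axis and vertical below 0.1 rad and linear speed of bottle below 0.01 m/s); the robot touches nothing.
It fails at once if the glass is overtightened: the jaw presses the bottle with more than 40 N (contact force between jaw and bottle above 40 N).
It fails at once if the bottle is tipped over (more than 0.6 rad) (angle between bottle's own z axis and vertical above 0.6 rad).
It fails at once if the small bottle is moved by more than 20 mm (distance of small_bottle from where it was at the start of the episode above 0.02 m).
It fails at once if the timer is moved by more than 20 mm (distance of timer from where it was at the start of the episode above 0.02 m).
It also fails if it takes over 72 s, if anything falls off the work surface, if the arm or the gripper's body presses on something with over 40 N, if the wrist force passes 120 N, or if a joint passes its speed limit or range.

## Working session

There is one attempt and no reset: what is moved stays moved. The work goes in short steps, Python scripts to look and compute and a tool call to move; the robot and the scene stay as the last step left them, time stands still between calls to the robot, and variables do not carry over. Pictures are saved under pics/ and viewed, at most 10 in all, crops included, and the job is handed in when it is done.

Besides the shell and the picture viewer there is one more tool, called after "Call:" as name([rows], argument=value, ...), one row to a line, values as JSON. servo_tool: Moves the arm, as the interface text tells. Its arguments: {"type":"object","properties":{"motion":{"type":"array"},"newtons":{"type":"number"}},"required":["motion"]}

```bash
mkdir -p pics
python3 - <<'E'
from plant import bot, optics
import cv2,numpy as np
o=bot.get_obs();print(o)
for n in("scene","top"):
    im=optics.snapshot(n);cv2.imwrite(f"pics/{n}0.png",im[:,:,::-1]);print(n,optics.camera_info(n))
E
```

```text
{'time_s': 0.0, 'joints': array([-1.48298551e+00,  2.87240671e-01,  1.57820693e+00, -2.53102230e-05,
        1.27861718e+00, -1.49985470e-01]), 'qd': array([ 5.35575866e-05,  2.67448145e-04,  1.05889046e-03,  6.74366900e-05,
       -2.70628557e-03,  6.13313690e-04]), 'joint_torque': array([-6.33741183e-04, -4.05981088e+01, -2.92628664e+01, -1.18246703e-04,
        5.82289285e-03, -5.01378864e-06]), 'eef_pos': array([ 158.97643388, -655.31653159,  229.88098127]), 'ee_rot': array([ 9.92938746e-01,  1.18621745e-01,  2.63113257e-05, -1.23584298e-03]), 'ft_force': array([-0.4673561 , -0.0931169 ,  0.00328789]), 'torque': array([0.00417671, 0.00734936, 0.01813206]), 'grasp_force': 0.0, 'gripper_width': 85.5948992420833}
scene {'fx': 446.540906335099, 'fy': 446.540906335099, 'cx': 315.9029795148964, 'cy': 238.18736437182312, 'k1': 0.021079357749871463, 'position': array([ 521.89244313, -810.29919692,  866.66298299]), 'orientation': array([ 0.38183933, -0.02897427, -0.05136332,  0.92234539])}
top {'fx': 510.1010662816011, 'fy': 510.1010662816011, 'cx': 316.8281948570954, 'cy': 237.76960540706273, 'k1': 0.04083185363764443, 'position': array([ 453.31380751,  -22.74176096, 1207.79500326]), 'orientation': array([ 0.04530668, -0.0479613 , -0.70307309,  0.70805032])}
```

View pics/top0.png

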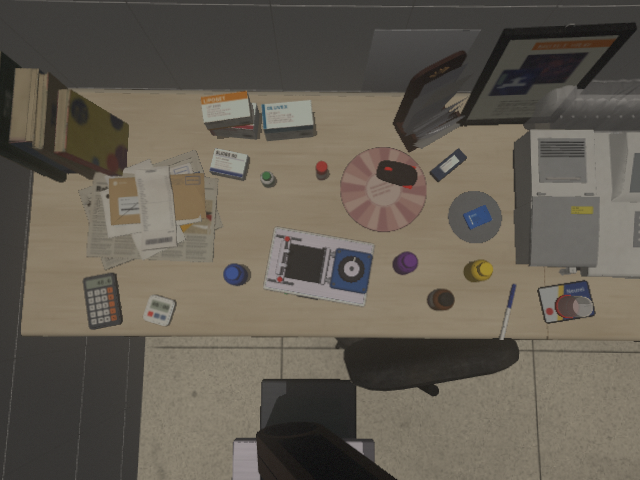

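View pics/scene0.png

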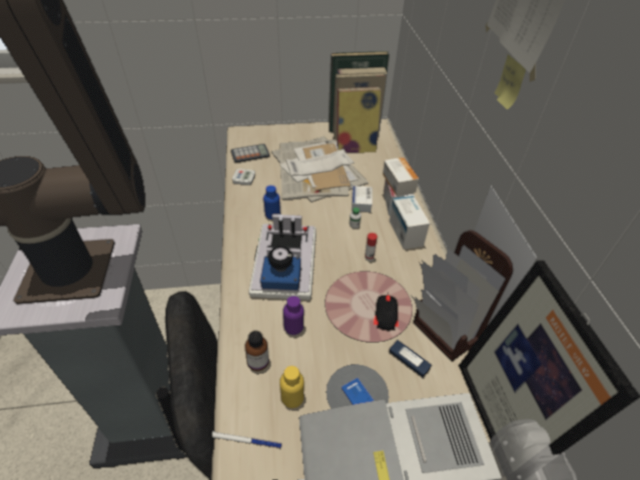

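Candidates for "the bottle" (top view): amber/brown (441,300), purple (405,262), yellow (481,270) and blue (235,274). The amber one with the black cap, right of the shaker, is the one meant. I'll confirm it in a crop and measure.

```bash
cat > h.py <<'E'
from plant import bot, optics
import cv2,numpy as np
from scipy.spatial.transform import Rotation as R
def ray(n,uv,ci=None):
    c=ci or optics.camera_info(n)
    K=np.array([[c['fx'],0,c['cx']],[0,c['fy'],c['cy']],[0,0,1.]])
    p=cv2.undistortPoints(np.array([[uv]],float),K,np.array([c['k1'],0,0,0,0.]))[0,0]
    return c['position'],R.from_quat(c['orientation']).apply([p[0],-p[1],-1.])
def onz(n,uv,z,ci=None):
    o,d=ray(n,uv,ci);return o+d*(z-o[2])/d[2]
def proj(n,P,ci=None):
    c=ci or optics.camera_info(n)
    q=R.from_quat(c['orientation']).inv().apply(np.array(P,float)-c['position']);a=np.array([q[0],-q[1]])/-q[2]
    a=a*(1+c['k1']*(a@a));return a*c['fx']+[c['cx'],c['cy']]
E
python3 - <<'E'
from h import *
im=cv2.imread("pics/top0.png");sc=cv2.imread("pics/scene0.png")
a=cv2.resize(im[220:320,250:470],None,fx=3.5,fy=3.5,interpolation=cv2.INTER_CUBIC)
b=cv2.resize(sc[205:305,240:330],None,fx=2.6,fy=2.6,interpolation=cv2.INTER_CUBIC)
b2=cv2.resize(sc[325:375,220:310],None,fx=5.0,fy=5.0,interpolation=cv2.INTER_CUBIC)
cv=np.zeros((600,770,3),np.uint8);cv[:350,:770]=a;cv[350:600,:234]=b[:250];cv[350:600,240:690]=b2[:250]
cv2.imwrite("pics/crop1.png",cv)
# deck: bright low-sat region
hsv=cv2.cvtColor(im,cv2.COLOR_BGR2HSV)
roi=np.zeros(im.shape[:2],np.uint8);roi[215:320,255:385]=1
m=((hsv[...,1]<35)&(hsv[...,2]>120)&(roi>0)).astype(np.uint8)
m=cv2.morphologyEx(m,cv2.MORPH_OPEN,np.ones((2,2)))
pts=np.argwhere(m)[:,::-1]
w=np.array([onz("top",p,30,c)[:2] for c in [optics.camera_info("top")] for p in pts])
r=cv2.minAreaRect(w.astype(np.float32));print("deck",r,len(pts))
mb=((hsv[...,0]>95)&(hsv[...,0]<125)&(hsv[...,1]>100)&(roi>0)).astype(np.uint8)
pb=np.argwhere(mb)[:,::-1];cb=optics.camera_info("top")
print("housing",cv2.minAreaRect(np.array([onz("top",p,64,cb)[:2] for p in pb]).astype(np.float32)))
E
```

```text
deck ((541.9089965820312, -33.759674072265625), (236.4932098388672, 147.45938110351562), 80.42204284667969) 3273
housing ((531.6520385742188, -103.27436828613281), (76.23768615722656, 84.29315948486328), 80.6736068725586)
```

View pics/crop1.png

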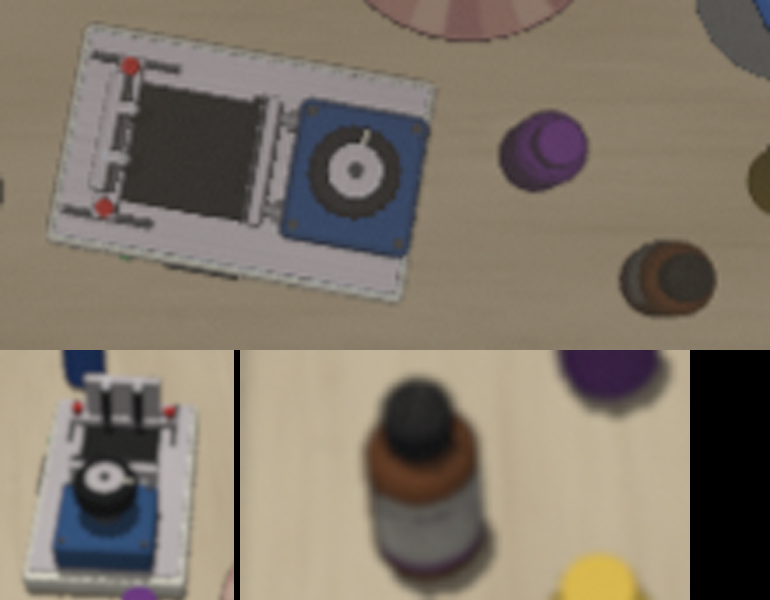

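The crop confirms the amber bottle: black cap top at about (446,299) and white label, unlike the purple, yellow and blue ones. The shaker's wheel centre is at (351.4,268.6), and the jaw and mat lie to its left, with the back stop and rollers at far left. Next I'll work out poses.

```bash
cat >> h.py <<'E'
def plan(x,y,z,th):
    "units to slide (tool axes now) and turn about z; th=angle of tool x"
    o=bot.get_obs();r=R.from_quat(o['ee_rot']);X=r.as_matrix()[:,0];t=np.arctan2(X[1],X[0])
    d=np.array([x,y,z])-o['eef_pos']
    print("now",o['eef_pos'].round(1),"th",round(t,3),"j6",o['joints'][5].round(3),"slide(now axes)",(r.inv().apply(d)/30).round(2),
      "turn units",round(-np.degrees(np.angle(np.exp(1j*(th-t))))/6,2), "t",o['time_s'])
    c,s=np.cos(th),np.sin(th)
    print(" slide in final axes",(np.array([d[0]*c+d[1]*s,d[0]*s-d[1]*c,-d[2]])/30).round(2),"tilt",r.as_matrix()[:,2].round(4))
E
python3 - <<'E'
from h import *
im=cv2.imread("pics/top0.png")
def ref(u,v,rad,f):
    x0,y0=int(u)-rad,int(v)-rad
    m=f(im[y0:y0+2*rad+1,x0:x0+2*rad+1].astype(int)); p=np.argwhere(m);(cx,cy),r=cv2.minEnclosingCircle(p[:,::-1].astype(np.float32));print("circ",cx+x0,cy+y0,r,len(p));return cx+x0,cy+y0
w=ref(351.4,268.6,8,lambda a:a.min(2)>110)
for uv in((351.4,268.6),w): print("wheel",onz("top",uv,109))
W=onz("top",(351.4,268.6),109)
th=np.radians(80.5);Y=np.array([np.cos(th),np.sin(th)])
print("bay",W[:2]+105*Y)
B=onz("top",(446.3,299.1),99);print("bottle",B,"base check shoulder proj",proj("scene",B),proj("top",[*B[:2],0]))
print("wheel in scene",proj("scene",W), "bay mat in top",proj("top",[*(W[:2]+105*Y),32]))
for n,uv,z in(("purple",(411,262-1),99),("yellow",(484,268),99)): print(n,onz("top",uv,z))
for z in(-100,0,100,300): print("chair",z,onz("top",(348,345),z)[:2],proj("scene",onz("top",(348,345),z)))
plan(B[0],B[1],160,1.404)
E
```

```text
circ 351.0714282989502 268.2857141494751 7.574560642242432 163
wheel [ 532.72120624 -101.35502612  109.        ]
wheel [ 533.39382027 -100.64845016  109.        ]
bay [550.05120486   2.20496204]
bottle [ 469.33664724 -306.16923532   99.        ] base check shoulder proj [254.6781755  334.69817076] [435.48862577 299.61496705]
wheel in scene [280.09389887 254.03247686] bay mat in top [304.16691242 263.16900648]
purple [ 551.00526112 -231.87040399   99.        ]
yellow [ 537.05817461 -389.44760327   99.        ]
chair -100 [ 355.82344598 -107.21366058] [215.40226961 315.81649704]
chair 0 [ 363.27800586 -100.75455197] [212.72370226 289.48117009]
chair 100 [370.73256573 -94.29544336] [209.68790608 259.82164049]
chair 300 [385.64168547 -81.37722615] [202.20540111 187.54836925]
now [ 159.  -655.4  230.1] th 0.238 j6 -0.15 slide(now axes) [12.8  -8.87  2.36] turn units -11.14 t 0.1
 slide in final axes [13.2   8.27  2.34] tilt [-2.0e-04  2.2e-03 -1.0e+00]
```

Call:
servo_tool([
  {"hand":1,"slide":[0.95,-0.2,0],"delta_rot":[0,0,-1]},
  {"hand":1,"slide":[0.95,-0.2,0],"delta_rot":[0,0,-1]},
  {"hand":1,"slide":[0.95,-0.2,0],"delta_rot":[0,0,-1]},
  {"hand":1,"slide":[0.95,-0.2,0],"delta_rot":[0,0,-1]},
  {"hand":1,"slide":[0.95,-0.2,0],"delta_rot":[0,0,-1]},
  {"hand":1,"slide":[0.95,-0.2,0],"delta_rot":[0,0,-1]},
  {"hand":1,"slide":[0.95,-0.2,0],"delta_rot":[0,0,-1]},
  {"hand":1,"slide":[0.95,-0.2,0],"delta_rot":[0,0,-1]},
])

```text
time_s: 0.77
eef_pos: [315.6, -490.3, 230.6]
ee_rot: [0.857, 0.515, 0.0, -0.0]
ft_force: [0.6, -0.1, -0.3]
gripper_width: 85.4
grasp_force: 0.0
```

Call:
servo_tool([
  {"hand":1,"slide":[0,0,0],"delta_rot":[0,0,-1]},
  {"hand":1,"slide":[0,0,0],"delta_rot":[0,0,-1]},
  {"hand":1,"slide":[0,0,0],"delta_rot":[0,0,-1]},
  {"hand":1,"slide":[0,0,0],"delta_rot":[0,0,-0.14]},
  {"hand":1,"slide":[0,0,0],"delta_rot":[0,0,0]},
])

```text
time_s: 1.18
eef_pos: [314.7, -491.5, 230.9]
ee_rot: [0.764, 0.645, 0.0, -0.0]
ft_force: [0.0, 0.1, -0.1]
gripper_width: 85.4
grasp_force: 0.0
```

```bash
python3 -c "
from h import *
plan(469.3,-306.2,160,1.404)"
```

```text
now [ 314.7 -491.5  230.9] th 1.403 j6 -1.007 slide(now axes) [6.95 4.05 2.37] turn units -0.01 t 1.1833
 slide in final axes [6.95 4.06 2.36] tilt [-3.e-04  8.e-04 -1.e+00]
```

Call:
servo_tool([
  {"hand":1,"slide":[0.99,0.58,0.3],"delta_rot":[0,0,0]},
  {"hand":1,"slide":[0.99,0.58,0.3],"delta_rot":[0,0,0]},
  {"hand":1,"slide":[0.99,0.58,0.3],"delta_rot":[0,0,0]},
  {"hand":1,"slide":[0.99,0.58,0.3],"delta_rot":[0,0,0]},
  {"hand":1,"slide":[0.99,0.58,0.3],"delta_rot":[0,0,0]},
  {"hand":1,"slide":[0.99,0.58,0.3],"delta_rot":[0,0,0]},
  {"hand":1,"slide":[0.99,0.58,0],"delta_rot":[0,0,0]},
  {"hand":1,"slide":[0,0,0],"delta_rot":[0,0,0]},
])

```text
time_s: 1.85
eef_pos: [471.5, -302.4, 176.1]
ee_rot: [0.763, 0.647, 0.001, -0.001]
ft_force: [-0.6, 0.1, -0.0]
gripper_width: 85.2
grasp_force: 0.0
```

Call:
servo_tool([
  {"hand":1,"slide":[0,0,0],"delta_rot":[0,0,0]},
])

```text
time_s: 1.93
eef_pos: [470.0, -305.7, 176.9]
ee_rot: [0.763, 0.646, -0.0, -0.0]
ft_force: [0.2, 0.7, 0.7]
gripper_width: 85.7
grasp_force: 0.0
```

Run:
```python
from h import *
plan(469.3,-306.2,31,1.404)
ci=optics.camera_info("wrist");im=optics.snapshot("wrist")[:,:,::-1].copy()
p=proj("wrist",[469.3,-306.2,99],ci);print(p,proj("wrist",[469.3,-306.2,0],ci),ci)
cv2.imwrite("pics/w1.png",im)
```

```text
now [ 470.  -305.7  176.9] th 1.406 j6 -0.592 slide(now axes) [-0.02 -0.02  4.86] turn units 0.02 t 1.9333
 slide in final axes [-0.02 -0.02  4.86] tilt [-7.e-04  3.e-04 -1.e+00]
[319.87691059 259.50743617] [319.95834442 218.01329978] {'fx': 400.9830611387016, 'fy': 400.9830611387016, 'cx': 319.6412171251155, 'cy': 245.4764989034771, 'k1': -0.07561086713987722, 'position': array([ 482.60777717, -226.96923339,  319.04114429]), 'orientation': array([-0.15631526,  0.0135162 , -0.08116391,  0.98427398])}
```

View pics/w1.png

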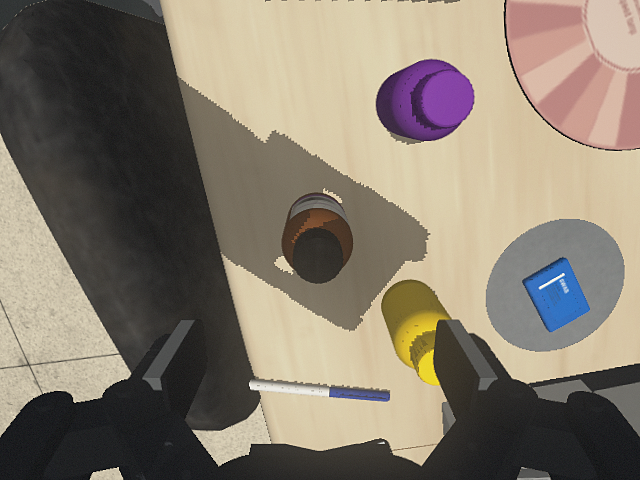

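The cap is at (317,255) against a predicted (320,259), an offset of about 2 mm. Nothing stands in the fingers' way, so I'll descend.

Call:
servo_tool([
  {"hand":1,"slide":[0.05,-0.05,0.8],"delta_rot":[0,0,0]},
  {"hand":1,"slide":[0,0,0.8],"delta_rot":[0,0,0]},
  {"hand":1,"slide":[0,0,0.8],"delta_rot":[0,0,0]},
  {"hand":1,"slide":[0,0,0.8],"delta_rot":[0,0,0]},
  {"hand":1,"slide":[0,0,0.8],"delta_rot":[0,0,0]},
  {"hand":1,"slide":[0,0,0.5],"delta_rot":[0,0,0]},
  {"hand":1,"slide":[0,0,0.3],"delta_rot":[0,0,0]},
  {"hand":1,"slide":[0,0,0],"delta_rot":[0,0,0]},
])

```text
time_s: 2.65
eef_pos: [466.2, -305.3, 31.2]
ee_rot: [0.764, 0.645, -0.0, -0.002]
ft_force: [-0.3, 0.5, -0.1]
gripper_width: 85.5
grasp_force: 0.0
```

Call:
servo_tool([
  {"hand":0.5,"slide":[0,0,0],"delta_rot":[0,0,0]},
  {"hand":0.3,"slide":[0,0,0],"delta_rot":[0,0,0]},
  {"hand":0.3,"slide":[0,0,0],"delta_rot":[0,0,0]},
  {"hand":0.3,"slide":[0,0,0],"delta_rot":[0,0,0]},
  {"hand":0.3,"slide":[0,0,0],"delta_rot":[0,0,0]},
  {"hand":0.3,"slide":[0,0,0],"delta_rot":[0,0,0]},
  {"hand":0.3,"slide":[0,0,0],"delta_rot":[0,0,0]},
  {"hand":0.3,"slide":[0,0,0],"delta_rot":[0,0,0]},
], newtons=30)

```text
time_s: 3.32
eef_pos: [468.9, -306.1, 35.2]
ee_rot: [0.763, 0.646, -0.0, 0.001]
ft_force: [-2.1, 0.4, 7.5]
gripper_width: 46.4
grasp_force: 31.3
```

Call:
servo_tool([
  {"hand":0.3,"slide":[0,0,-0.2],"delta_rot":[0,0,0]},
  {"hand":0.3,"slide":[0,0,-0.5],"delta_rot":[0,0,0]},
  {"hand":0.3,"slide":[0,0,-0.8],"delta_rot":[0,0,0]},
  {"hand":0.3,"slide":[0,0,-0.8],"delta_rot":[0,0,0]},
  {"hand":0.3,"slide":[0,0,-0.8],"delta_rot":[0,0,0]},
  {"hand":0.3,"slide":[0,0,-0.8],"delta_rot":[0,0,0]},
  {"hand":0.3,"slide":[0,0,-0.6],"delta_rot":[0,0,0]},
  {"hand":0.3,"slide":[0,0,0],"delta_rot":[0,0,0]},
])

```text
time_s: 3.98
eef_pos: [470.2, -306.8, 173.3]
ee_rot: [0.763, 0.646, 0.001, 0.005]
ft_force: [0.9, -0.7, -0.7]
gripper_width: 46.2
grasp_force: 31.2
```

```bash
python3 -c "
from h import *
plan(550.5,2.2,170,1.404);o=bot.get_obs();print(o['ft_force'],o['gripper_width'],o['grasp_force'])"
```

```text
now [ 470.2 -306.8  173.3] th 1.405 j6 -0.593 slide(now axes) [10.6   0.93  0.07] turn units 0.01 t 3.9833
 slide in final axes [10.6   0.93  0.11] tilt [ 0.0069 -0.0062 -1.    ]
[ 0.88887424 -0.66164844 -0.68471172] 46.20904843259713 31.156219440163113
```

Call:
servo_tool([
  {"hand":0.3,"slide":[0.4,0.07,0],"delta_rot":[0,0,0]},
  {"hand":0.3,"slide":[0.8,0.07,0],"delta_rot":[0,0,0]},
  {"hand":0.3,"slide":[0.9,0.07,0],"delta_rot":[0,0,0]},
  {"hand":0.3,"slide":[0.9,0.07,0],"delta_rot":[0,0,0]},
  {"hand":0.3,"slide":[0.9,0.07,0],"delta_rot":[0,0,0]},
  {"hand":0.3,"slide":[0.9,0.07,0],"delta_rot":[0,0,0]},
  {"hand":0.3,"slide":[0.9,0.07,0],"delta_rot":[0,0,0]},
  {"hand":0.3,"slide":[0.9,0.07,0],"delta_rot":[0,0,0]},
])

```text
time_s: 4.65
eef_pos: [516.1, -109.8, 165.5]
ee_rot: [0.763, 0.646, -0.001, -0.002]
ft_force: [0.4, 0.3, -1.5]
gripper_width: 46.3
grasp_force: 31.1
```

Call:
servo_tool([
  {"hand":0.3,"slide":[0.9,0.07,0],"delta_rot":[0,0,0]},
  {"hand":0.3,"slide":[0.9,0.07,0],"delta_rot":[0,0,0]},
  {"hand":0.3,"slide":[0.9,0.07,0],"delta_rot":[0,0,0]},
  {"hand":0.3,"slide":[0.7,0.07,0],"delta_rot":[0,0,0]},
  {"hand":0.3,"slide":[0.5,0.07,0],"delta_rot":[0,0,0]},
  {"hand":0.3,"slide":[0.1,0,0],"delta_rot":[0,0,0]},
  {"hand":0.3,"slide":[0,0,0],"delta_rot":[0,0,0]},
  {"hand":0.3,"slide":[0,0,0],"delta_rot":[0,0,0]},
])

```text
time_s: 5.32
eef_pos: [546.7, 4.1, 166.8]
ee_rot: [0.763, 0.646, -0.001, -0.001]
ft_force: [-0.4, -0.7, -1.0]
gripper_width: 46.3
grasp_force: 31.1
```

Run:
```python
from h import *
plan(550.5,2.2,64,1.404);o=bot.get_obs();print(o['ft_force'],o['gripper_width'],o['grasp_force'])
ci=optics.camera_info("wrist");im=optics.snapshot("wrist")[:,:,::-1].copy();t=optics.snapshot("top")[:,:,::-1]
c=np.radians(80.5);Y=np.array([np.cos(c),np.sin(c)]);X=np.array([Y[1],-Y[0]])
B=np.array([550.05,2.2])
print("bay",proj("wrist",[*B,32],ci));cv2.imwrite("pics/w2.png",im);cv2.imwrite("pics/t2.png",t)
```

```text
now [546.7   4.1 166.8] th 1.405 j6 -0.012 slide(now axes) [-0.04  0.15  3.43] turn units 0.01 t 5.3167
 slide in final axes [-0.04  0.14  3.43] tilt [-2.8e-03  1.0e-04 -1.0e+00]
[-0.4414554  -0.72169224 -1.0286549 ] 46.26738400319912 31.131930046831258
bay [326.20429002 233.11213702]
```

View pics/w2.png

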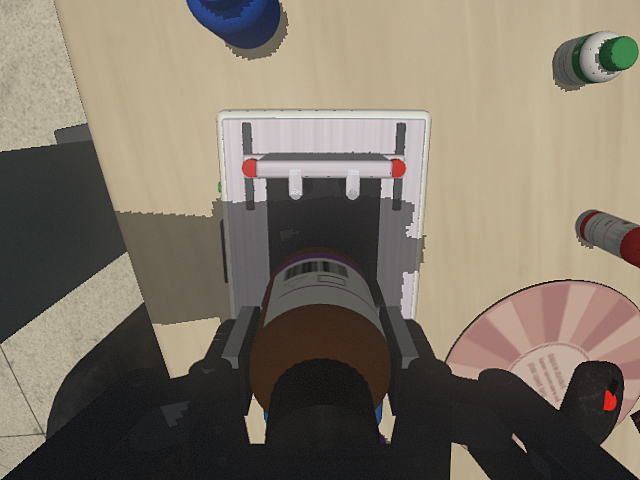

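The mat and deck centre column is 324 against a predicted bay column of 326, so I'm aligned to about 1 mm. I'll lower the bottle, slowing near the mat.

Call:
servo_tool([
  {"hand":0.3,"slide":[-0.04,0.1,0.3],"delta_rot":[0,0,0]},
  {"hand":0.3,"slide":[0,0,0.6],"delta_rot":[0,0,0]},
  {"hand":0.3,"slide":[0,0,0.6],"delta_rot":[0,0,0]},
  {"hand":0.3,"slide":[0,0,0.6],"delta_rot":[0,0,0]},
  {"hand":0.3,"slide":[0,0,0.5],"delta_rot":[0,0,0]},
  {"hand":0.3,"slide":[0,0,0.3],"delta_rot":[0,0,0]},
  {"hand":0.3,"slide":[0,0,0.1],"delta_rot":[0,0,0]},
  {"hand":0.3,"slide":[0,0,0],"delta_rot":[0,0,0]},
])

```text
time_s: 6.08
eef_pos: [549.9, 1.8, 77.3]
ee_rot: [0.764, 0.646, -0.001, -0.001]
ft_force: [-0.1, 1.3, -1.0]
gripper_width: 46.2
grasp_force: 31.1
```

Call:
servo_tool([
  {"hand":0.3,"slide":[0,0,0.05],"delta_rot":[0,0,0]},
  {"hand":0.3,"slide":[0,0,0.05],"delta_rot":[0,0,0]},
  {"hand":0.3,"slide":[0,0,0],"delta_rot":[0,0,0]},
])

```text
time_s: 6.33
eef_pos: [551.1, 2.1, 76.1]
ee_rot: [0.763, 0.646, 0.001, 0.001]
ft_force: [0.6, 0.0, -1.4]
gripper_width: 46.0
grasp_force: 31.1
```

Run:
```python
from h import *
plan(549.2,2.3,66,1.404);o=bot.get_obs();print(o['ft_force'],o['gripper_width'],o['grasp_force'])
```

```text
now [551.1   2.1  76.1] th 1.404 j6 -0.014 slide(now axes) [-0.   -0.06  0.34] turn units 0.0 t 6.3333
 slide in final axes [-0.   -0.06  0.34] tilt [ 1.6e-03 -3.0e-04 -1.0e+00]
[ 0.59187992  0.04064879 -1.44500229] 46.00860996957399 31.136365956044756
```

Call:
servo_tool([
  {"hand":0.3,"slide":[0,-0.03,0.07],"delta_rot":[0,0,0]},
  {"hand":0.3,"slide":[0,0,0.07],"delta_rot":[0,0,0]},
  {"hand":0.3,"slide":[0,0,0],"delta_rot":[0,0,0]},
  {"hand":0.3,"slide":[0,0,0],"delta_rot":[0,0,0]},
])

```text
time_s: 6.67
eef_pos: [549.5, 2.4, 71.0]
ee_rot: [0.763, 0.646, -0.0, -0.0]
ft_force: [0.8, 0.2, -0.9]
gripper_width: 46.2
grasp_force: 31.1
```

Call:
servo_tool([
  {"hand":0.3,"slide":[0,0,0.07],"delta_rot":[0,0,0]},
  {"hand":0.3,"slide":[0,0,0],"delta_rot":[0,0,0]},
  {"hand":0.3,"slide":[0,0,0],"delta_rot":[0,0,0]},
])

```text
time_s: 6.92
eef_pos: [549.5, 2.4, 68.9]
ee_rot: [0.763, 0.646, -0.0, -0.0]
ft_force: [-0.1, -0.2, -0.5]
gripper_width: 46.1
grasp_force: 31.1
```

Call:
servo_tool([
  {"hand":0.3,"slide":[0,0,0.07],"delta_rot":[0,0,0]},
  {"hand":0.3,"slide":[0,0,0],"delta_rot":[0,0,0]},
  {"hand":0.3,"slide":[0,0,0],"delta_rot":[0,0,0]},
])

```text
time_s: 7.17
eef_pos: [550.0, 2.3, 67.3]
ee_rot: [0.763, 0.646, 0.0, 0.0]
ft_force: [1.1, 0.1, 0.0]
gripper_width: 46.0
grasp_force: 31.3
```

Call:
servo_tool([
  {"hand":0.3,"slide":[0,0,0.05],"delta_rot":[0,0,0]},
  {"hand":0.3,"slide":[0,0,0],"delta_rot":[0,0,0]},
  {"hand":0.3,"slide":[0,0,0],"delta_rot":[0,0,0]},
])

```text
time_s: 7.42
eef_pos: [550.2, 2.4, 67.2]
ee_rot: [0.763, 0.646, 0.0, 0.0]
ft_force: [-2.1, 0.9, 7.5]
gripper_width: 46.1
grasp_force: 32.4
```

Call:
servo_tool([
  {"hand":0.3,"slide":[0,0,0.03],"delta_rot":[0,0,0]},
  {"hand":0.3,"slide":[0,0,0],"delta_rot":[0,0,0]},
  {"hand":0.3,"slide":[0,0,0],"delta_rot":[0,0,0]},
])

```text
time_s: 7.67
eef_pos: [550.2, 2.4, 67.1]
ee_rot: [0.763, 0.646, -0.0, -0.0]
ft_force: [-4.2, 0.9, 11.9]
gripper_width: 46.3
grasp_force: 32.8
```

Contact with the mat. I'll ease off, release and rise.

Call:
servo_tool([
  {"hand":0.3,"slide":[0,0,-0.05],"delta_rot":[0,0,0]},
  {"hand":0.57,"slide":[0,0,0],"delta_rot":[0,0,0]},
  {"hand":0.65,"slide":[0,0,0],"delta_rot":[0,0,0]},
  {"hand":0.8,"slide":[0,0,0],"delta_rot":[0,0,0]},
  {"hand":1,"slide":[0,0,0],"delta_rot":[0,0,0]},
  {"hand":1,"slide":[0,0,0],"delta_rot":[0,0,0]},
  {"hand":1,"slide":[0,0,0],"delta_rot":[0,0,0]},
  {"hand":1,"slide":[0,0,0],"delta_rot":[0,0,0]},
])

```text
time_s: 8.33
eef_pos: [549.5, 2.4, 65.9]
ee_rot: [0.763, 0.646, -0.0, -0.0]
ft_force: [0.6, 0.9, -0.1]
gripper_width: 85.5
grasp_force: 0.0
```

Call:
servo_tool([
  {"hand":1,"slide":[0,0,-0.3],"delta_rot":[0,0,0]},
  {"hand":1,"slide":[0,0,-0.8],"delta_rot":[0,0,0]},
  {"hand":1,"slide":[0,0,-0.9],"delta_rot":[0,0,0]},
  {"hand":1,"slide":[0,0,-0.9],"delta_rot":[0,0,0]},
  {"hand":1,"slide":[0,0,-0.5],"delta_rot":[0,0,0]},
  {"hand":1,"slide":[0,0,0],"delta_rot":[0,0,0]},
])

```text
time_s: 8.83
eef_pos: [552.5, 1.9, 173.6]
ee_rot: [0.763, 0.646, 0.003, 0.004]
ft_force: [0.5, -0.7, 1.0]
gripper_width: 85.2
grasp_force: 0.0
```

Run:
```python
from h import *
plan(532.7,-101.2,150,1.404);o=bot.get_obs();print(o['gripper_width'])
ci=optics.camera_info("wrist");im=optics.snapshot("wrist")[:,:,::-1].copy()
print("bay",proj("wrist",[549.6,2.2,131],ci));cv2.imwrite("pics/w3.png",im)
```

```text
now [552.5   1.9 173.6] th 1.405 j6 -0.014 slide(now axes) [-3.5  -0.09  0.79] turn units 0.01 t 8.8333
 slide in final axes [-3.5  -0.08  0.79] tilt [ 0.0096 -0.0017 -1.    ]
85.24589602307938
bay [314.29307399 282.89190737]
```

View pics/w3.png

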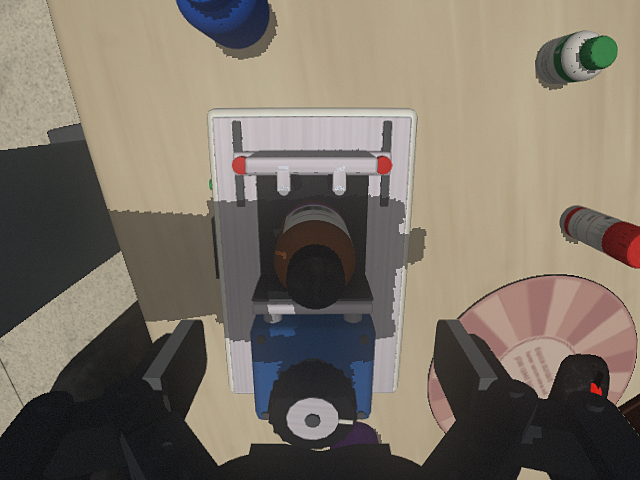

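The bottle stands upright in the bay with its cap at (314,275), clear of the jaw at row 285–310 and the rollers at row 180. The wheel is at (313,420). I'll move over the wheel and pre-rotate counterclockwise for one long winding grasp.

Call:
servo_tool([
  {"hand":1,"slide":[-0.7,0,0],"delta_rot":[0,0,0]},
  {"hand":1,"slide":[-0.9,0,0],"delta_rot":[0,0,0]},
  {"hand":1,"slide":[-0.9,0,0],"delta_rot":[0,0,0]},
  {"hand":1,"slide":[-0.9,0,0],"delta_rot":[0,0,0]},
  {"hand":1,"slide":[-0.1,0,0],"delta_rot":[0,0,0]},
  {"hand":1,"slide":[0,0,0],"delta_rot":[0,0,0]},
  {"hand":1,"slide":[0,0,0],"delta_rot":[0,0,0]},
])

```text
time_s: 9.47
eef_pos: [531.5, -100.7, 166.7]
ee_rot: [0.764, 0.646, -0.0, -0.001]
ft_force: [-0.7, 0.4, 0.3]
gripper_width: 85.4
grasp_force: 0.0
```

Run:
```python
from h import *
plan(532.7,-101.2,150,1.404)
ci=optics.camera_info("wrist");im=optics.snapshot("wrist")[:,:,::-1].copy()
p=proj("wrist",[532.7,-101.2,109],ci);print(p)
u,v=p.round().astype(int);g=im[v-50:v+50,u-50:u+50].astype(int)
m=((g.min(2)>110)&(g.max(2)-g.min(2)<30)).astype(np.uint8)
n,l,s,cc=cv2.connectedComponentsWithStats(m)
for k in range(1,n):
    if s[k,4]>150: print(s[k],cc[k]+[u-50,v-50],onz("wrist",cc[k]+[u-50,v-50],109,ci), onz("wrist",[s[k,0]+s[k,2]/2+u-50,s[k,1]+s[k,3]/2+v-50],109,ci))
```

```text
now [ 531.5 -100.7  166.7] th 1.404 j6 -0.208 slide(now axes) [-0.01  0.04  0.56] turn units -0.0 t 9.4667
 slide in final axes [-0.01  0.04  0.56] tilt [-0.0021  0.0014 -1.    ]
[323.5572305  272.01394024]
```

Run:
```python
from h import *
ci=optics.camera_info("wrist");im=optics.snapshot("wrist")[:,:,::-1].copy()
g=im[222:322,274:374].astype(int)
for t in(60,80,95):
  m=((g.min(2)>t)&(g.max(2)-g.min(2)<30)).astype(np.uint8)
  n,l,s,cc=cv2.connectedComponentsWithStats(m)
  for k in range(1,n):
    if s[k,4]>150: print(t,s[k],cc[k]+[274,222],onz("wrist",cc[k]+[274,222],109,ci).round(1))
```

```text
60 [  14   20   80   59 2725] [320.2587156  270.76146789] [531.3 -99.9 109. ]
60 [   0   82  100   18 1055] [330.51658768 314.18957346] [ 532.7 -126.5  109. ]
80 [  14   20   79   59 2654] [320.05048983 270.68311982] [531.2 -99.9 109. ]
80 [   0   83  100   17 1006] [331.35586481 314.2445328 ] [ 533.1 -126.6  109. ]
95 [  14   20   62   58 2485] [318.71428571 270.74004024] [530.5 -99.8 109. ]
```

Call:
servo_tool([
  {"hand":1,"slide":[0,0,0],"delta_rot":[0,0,-1]},
  {"hand":1,"slide":[0,0,0],"delta_rot":[0,0,-1]},
  {"hand":1,"slide":[0,0,0],"delta_rot":[0,0,-1]},
  {"hand":1,"slide":[0,0,0],"delta_rot":[0,0,-1]},
  {"hand":1,"slide":[0,0,0],"delta_rot":[0,0,-1]},
  {"hand":1,"slide":[0,0,0],"delta_rot":[0,0,-1]},
  {"hand":1,"slide":[0,0,0],"delta_rot":[0,0,-1]},
  {"hand":1,"slide":[0,0,0],"delta_rot":[0,0,-1]},
])

```text
time_s: 10.23
eef_pos: [532.3, -99.8, 167.8]
ee_rot: [0.432, 0.902, 0.0, -0.0]
ft_force: [0.2, -0.8, 0.0]
gripper_width: 85.7
grasp_force: 0.0
```

Call:
servo_tool([
  {"hand":1,"slide":[0,0,0],"delta_rot":[0,0,-1]},
  {"hand":1,"slide":[0,0,0],"delta_rot":[0,0,-1]},
  {"hand":1,"slide":[0,0,0],"delta_rot":[0,0,-1]},
  {"hand":1,"slide":[0,0,0],"delta_rot":[0,0,-1]},
  {"hand":1,"slide":[0,0,0],"delta_rot":[0,0,-1]},
  {"hand":1,"slide":[0,0,0],"delta_rot":[0,0,-1]},
  {"hand":1,"slide":[0,0,0],"delta_rot":[0,0,-1]},
  {"hand":1,"slide":[0,0,0],"delta_rot":[0,0,-1]},
])

```text
time_s: 10.9
eef_pos: [532.3, -99.8, 167.8]
ee_rot: [0.027, 1.0, 0.0, -0.0]
ft_force: [-0.1, -0.1, -0.3]
gripper_width: 85.3
grasp_force: 0.0
```

Call:
servo_tool([
  {"hand":1,"slide":[0,0,0],"delta_rot":[0,0,-1]},
  {"hand":1,"slide":[0,0,0],"delta_rot":[0,0,-1]},
  {"hand":1,"slide":[0,0,0],"delta_rot":[0,0,-1]},
  {"hand":1,"slide":[0,0,0],"delta_rot":[0,0,-1]},
  {"hand":1,"slide":[0,0,0],"delta_rot":[0,0,-1]},
  {"hand":1,"slide":[0,0,0],"delta_rot":[0,0,-1]},
  {"hand":1,"slide":[0,0,0],"delta_rot":[0,0,0]},
  {"hand":1,"slide":[0,0,0],"delta_rot":[0,0,0]},
])

```text
time_s: 11.57
eef_pos: [532.2, -100.2, 167.8]
ee_rot: [-0.279, 0.96, 0.0, -0.0]
ft_force: [-1.1, 0.2, 0.0]
gripper_width: 85.4
grasp_force: 0.0
```

Run:
```python
from h import *
plan(531.4,-100.6,76,1.404);print(bot.get_obs()['torque'])
```

```text
now [ 532.2 -100.2  167.8] th -2.576 j6 -2.51 slide(now axes) [0.03 0.   3.06] turn units 21.99 t 11.5667
 slide in final axes [-0.02 -0.03  3.06] tilt [-3.e-04  3.e-04 -1.e+00]
[-0.04060512  0.02375739  0.04467081]
```

Call:
servo_tool([
  {"hand":1,"slide":[0,0,0.5],"delta_rot":[0,0,0]},
  {"hand":1,"slide":[0,0,0.7],"delta_rot":[0,0,0]},
  {"hand":1,"slide":[0,0,0.7],"delta_rot":[0,0,0]},
  {"hand":1,"slide":[0,0,0.6],"delta_rot":[0,0,0]},
  {"hand":1,"slide":[0,0,0.4],"delta_rot":[0,0,0]},
  {"hand":1,"slide":[0,0,0.15],"delta_rot":[0,0,0]},
  {"hand":1,"slide":[0,0,0],"delta_rot":[0,0,0]},
  {"hand":1,"slide":[0,0,0],"delta_rot":[0,0,0]},
])

```text
time_s: 12.23
eef_pos: [532.8, -101.2, 77.2]
ee_rot: [-0.279, 0.96, -0.0, 0.0]
ft_force: [-0.1, 1.0, 0.5]
gripper_width: 85.4
grasp_force: 0.0
```

```bash
cat >> h.py <<'E'
def feel(n=6):
    a=[]
    for i in range(n):
        o=bot.get_obs();a.append(np.r_[o['torque'],o['ft_force']])
        if i<n-1: optics.snapshot("top")
    a=np.array(a);o=bot.get_obs()
    X=R.from_quat(o['ee_rot']).as_matrix()[:,0]
    print("Tz",a[:,2].round(3),"mean",a.mean(0).round(3),"th",round(np.arctan2(X[1],X[0]),4),"j6",o['joints'][5].round(4),"pos",o['eef_pos'].round(1),"w",round(o['gripper_width'],1),"g",round(o['grasp_force'],1),"t",round(o['time_s'],2))
E
python3 - <<'E'
from h import *
feel(10)
E
```

```text
Tz [-0.036 -0.029  0.045  0.056  0.062  0.02   0.005  0.046 -0.032  0.005] mean [ 0.002  0.011  0.014 -0.148  0.432 -0.046] th -2.5751 j6 -2.5126 pos [ 532.4 -101.2   76.9] w 85.4 g 0.0 t 12.68
```

Call:
servo_tool([
  {"hand":0.7,"slide":[0,0,0],"delta_rot":[0,0,0]},
  {"hand":0.5,"slide":[0,0,0],"delta_rot":[0,0,0]},
  {"hand":0.5,"slide":[0,0,0],"delta_rot":[0,0,0]},
  {"hand":0.4,"slide":[0,0,0],"delta_rot":[0,0,0]},
  {"hand":0.4,"slide":[0,0,0],"delta_rot":[0,0,0]},
  {"hand":0.4,"slide":[0,0,0],"delta_rot":[0,0,0]},
], newtons=60)

```text
time_s: 13.18
eef_pos: [531.5, -100.2, 77.0]
ee_rot: [-0.279, 0.96, 0.002, -0.001]
ft_force: [-3.8, 2.7, 5.6]
gripper_width: 54.7
grasp_force: 63.0
```

```bash
sed -i "s/a.append(np.r_\[o\['torque'\],o\['ft_force'\]\])/a.append(np.r_[o['torque'],o['ft_force'],o['joint_torque'][5]])/; s/print(\"Tz\"/print(\"J6\",a[:,6].round(4),\"Tz\"/" h.py
python3 - <<'E'
from h import *
feel(3)
E
```

```text
J6 [-0.0048 -0.0048 -0.0048] Tz [-0.077 -0.002 -0.015] mean [ 6.230e-01  5.910e-01 -3.100e-02 -3.360e+00  3.183e+00  5.435e+00
 -5.000e-03] th -2.5753 j6 -2.5126 pos [ 531.5 -100.1   77. ] w 54.9 g 63.0 t 13.28
```

Call:
servo_tool([
  {"hand":0.4,"slide":[0,0,0],"delta_rot":[0,0,0.5]},
  {"hand":0.4,"slide":[0,0,0],"delta_rot":[0,0,0.5]},
  {"hand":0.4,"slide":[0,0,0],"delta_rot":[0,0,0.5]},
  {"hand":0.4,"slide":[0,0,0],"delta_rot":[0,0,0.5]},
  {"hand":0.4,"slide":[0,0,0],"delta_rot":[0,0,0.5]},
  {"hand":0.4,"slide":[0,0,0],"delta_rot":[0,0,0.5]},
  {"hand":0.4,"slide":[0,0,0],"delta_rot":[0,0,0.2]},
  {"hand":0.4,"slide":[0,0,0],"delta_rot":[0,0,0.2]},
])

```text
time_s: 13.95
eef_pos: [531.5, -100.3, 77.0]
ee_rot: [-0.105, 0.994, 0.001, -0.001]
ft_force: [-2.8, 2.3, 5.0]
gripper_width: 54.3
grasp_force: 63.2
```

Run:
```python
from h import *
feel(4)
```

```text
J6 [0.1416 0.2916 0.2978 0.2513] Tz [0.288 0.182 0.264 0.177] mean [ 0.63   0.531  0.228 -2.727  2.794  5.322  0.246] th -2.9301 j6 -2.1575 pos [ 531.5 -100.3   77. ] w 54.4 g 63.2 t 14.1
```

Call:
servo_tool([
  {"hand":0.4,"slide":[0,0,0],"delta_rot":[0,0,0.8]},
  {"hand":0.4,"slide":[0,0,0],"delta_rot":[0,0,0.8]},
  {"hand":0.4,"slide":[0,0,0],"delta_rot":[0,0,0.8]},
  {"hand":0.4,"slide":[0,0,0],"delta_rot":[0,0,0.8]},
  {"hand":0.4,"slide":[0,0,0],"delta_rot":[0,0,0.8]},
  {"hand":0.4,"slide":[0,0,0],"delta_rot":[0,0,0.8]},
  {"hand":0.4,"slide":[0,0,0],"delta_rot":[0,0,0.8]},
  {"hand":0.4,"slide":[0,0,0],"delta_rot":[0,0,0.8]},
])

```text
time_s: 14.77
eef_pos: [531.5, -100.5, 77.0]
ee_rot: [0.229, 0.973, 0.0, -0.001]
ft_force: [-4.2, 2.3, 5.2]
gripper_width: 54.6
grasp_force: 63.2
```

Call:
servo_tool([
  {"hand":0.4,"slide":[0,0,0],"delta_rot":[0,0,0.8]},
  {"hand":0.4,"slide":[0,0,0],"delta_rot":[0,0,0.8]},
  {"hand":0.4,"slide":[0,0,0],"delta_rot":[0,0,0.6]},
  {"hand":0.4,"slide":[0,0,0],"delta_rot":[0,0,0.3]},
  {"hand":0.4,"slide":[0,0,0],"delta_rot":[0,0,0.2]},
  {"hand":0.4,"slide":[0,0,0],"delta_rot":[0,0,0.2]},
  {"hand":0.4,"slide":[0,0,0],"delta_rot":[0,0,0.2]},
  {"hand":0.4,"slide":[0,0,0],"delta_rot":[0,0,0.1]},
])

```text
time_s: 15.43
eef_pos: [531.4, -100.6, 77.0]
ee_rot: [0.387, 0.922, 0.0, -0.001]
ft_force: [-4.7, 1.5, 5.5]
gripper_width: 54.2
grasp_force: 63.2
```

Run:
```python
from h import *
feel(4)
```

```text
J6 [0.2278 0.2848 0.2808 0.2554] Tz [0.27  0.252 0.194 0.222] mean [ 0.46   0.443  0.235 -4.511  1.506  5.395  0.262] th 2.348 j6 -1.1522 pos [ 531.5 -100.6   77. ] w 54.2 g 63.2 t 15.58
```

Call:
servo_tool([
  {"hand":0.4,"slide":[0,0,0],"delta_rot":[0,0,0.6]},
  {"hand":0.4,"slide":[0,0,0],"delta_rot":[0,0,0.6]},
  {"hand":0.4,"slide":[0,0,0],"delta_rot":[0,0,0.6]},
  {"hand":0.4,"slide":[0,0,0],"delta_rot":[0,0,0.5]},
  {"hand":0.4,"slide":[0,0,0],"delta_rot":[0,0,0.3]},
  {"hand":0.4,"slide":[0,0,0],"delta_rot":[0,0,0.2]},
  {"hand":0.4,"slide":[0,0,0],"delta_rot":[0,0,0.1]},
  {"hand":0.4,"slide":[0,0,0],"delta_rot":[0,0,0.1]},
])

```text
time_s: 16.25
eef_pos: [531.4, -100.7, 77.0]
ee_rot: [0.526, 0.85, -0.0, -0.001]
ft_force: [-4.0, 1.8, 6.2]
gripper_width: 54.7
grasp_force: 63.2
```

Run:
```python
from h import *
feel(3)
```

```text
J6 [0.1984 0.2746 0.2799] Tz [0.311 0.254 0.217] mean [ 0.373  0.427  0.261 -4.774  1.038  5.548  0.251] th 2.0338 j6 -0.8379 pos [ 531.4 -100.7   77. ] w 54.7 g 63.2 t 16.35
```

Call:
servo_tool([
  {"hand":0.4,"slide":[0,0,0],"delta_rot":[0,0,0.6]},
  {"hand":0.4,"slide":[0,0,0],"delta_rot":[0,0,0.6]},
  {"hand":0.4,"slide":[0,0,0],"delta_rot":[0,0,0.6]},
  {"hand":0.4,"slide":[0,0,0],"delta_rot":[0,0,0.3]},
  {"hand":0.4,"slide":[0,0,0],"delta_rot":[0,0,0.3]},
  {"hand":0.4,"slide":[0,0,0],"delta_rot":[0,0,0.2]},
  {"hand":0.4,"slide":[0,0,0],"delta_rot":[0,0,0.1]},
  {"hand":0.4,"slide":[0,0,0],"delta_rot":[0,0,0.1]},
])

```text
time_s: 17.02
eef_pos: [531.3, -100.8, 77.0]
ee_rot: [0.645, 0.765, -0.001, -0.001]
ft_force: [-5.5, 1.3, 5.7]
gripper_width: 54.6
grasp_force: 63.3
```

Run:
```python
from h import *
feel(3)
```

```text
J6 [0.2042 0.2767 0.2801] Tz [0.308 0.286 0.268] mean [ 0.312  0.49   0.287 -5.472  1.428  6.114  0.254] th 1.7408 j6 -0.5447 pos [ 531.3 -100.8   77. ] w 54.4 g 63.3 t 17.12
```

Call:
servo_tool([
  {"hand":0.4,"slide":[0,0,0],"delta_rot":[0,0,0.6]},
  {"hand":0.4,"slide":[0,0,0],"delta_rot":[0,0,0.6]},
  {"hand":0.4,"slide":[0,0,0],"delta_rot":[0,0,0.6]},
  {"hand":0.4,"slide":[0,0,0],"delta_rot":[0,0,0.3]},
  {"hand":0.4,"slide":[0,0,0],"delta_rot":[0,0,0.3]},
  {"hand":0.4,"slide":[0,0,0],"delta_rot":[0,0,0.2]},
  {"hand":0.4,"slide":[0,0,0],"delta_rot":[0,0,0.1]},
  {"hand":0.4,"slide":[0,0,0],"delta_rot":[0,0,0.1]},
])

```text
time_s: 17.78
eef_pos: [531.2, -100.8, 77.0]
ee_rot: [0.749, 0.662, -0.001, -0.001]
ft_force: [-4.8, 1.5, 5.9]
gripper_width: 54.5
grasp_force: 63.3
```

Run:
```python
from h import *
feel(5)
im=optics.snapshot("top")[:,:,::-1]
cv2.imwrite("pics/t4.png",cv2.resize(im[215:325,250:400],None,fx=4,fy=4,interpolation=cv2.INTER_CUBIC))
```

```text
J6 [0.2036 0.2768 0.2803 0.2573 0.2518] Tz [0.266 0.264 0.193 0.232 0.233] mean [ 0.202  0.508  0.237 -5.316  1.721  5.801  0.254] th 1.448 j6 -0.2517 pos [ 531.2 -100.8   77. ] w 54.6 g 63.3 t 17.98
```

View pics/t4.png

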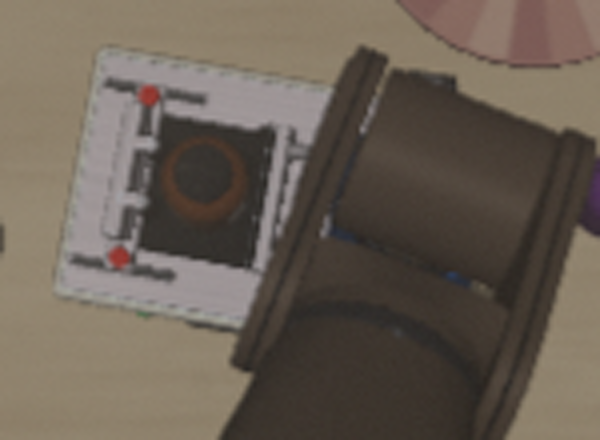

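Seen from the top, the jaw (x≈270) has moved about 18 mm and is still short of the bottle (edge at ≈247). The bottle is upright. I'll continue winding.

Call:
servo_tool([
  {"hand":0.4,"slide":[0,0,0],"delta_rot":[0,0,0.6]},
  {"hand":0.4,"slide":[0,0,0],"delta_rot":[0,0,0.6]},
  {"hand":0.4,"slide":[0,0,0],"delta_rot":[0,0,0.6]},
  {"hand":0.4,"slide":[0,0,0],"delta_rot":[0,0,0.3]},
  {"hand":0.4,"slide":[0,0,0],"delta_rot":[0,0,0.3]},
  {"hand":0.4,"slide":[0,0,0],"delta_rot":[0,0,0.2]},
  {"hand":0.4,"slide":[0,0,0],"delta_rot":[0,0,0.1]},
  {"hand":0.4,"slide":[0,0,0],"delta_rot":[0,0,0.1]},
])

```text
time_s: 18.7
eef_pos: [531.1, -100.8, 77.0]
ee_rot: [0.838, 0.546, -0.001, -0.001]
ft_force: [-5.6, 1.6, 5.7]
gripper_width: 54.4
grasp_force: 63.3
```

Run:
```python
from h import *
feel(5)
```

```text
J6 [0.2035 0.2765 0.28   0.2571 0.2516] Tz [0.286 0.232 0.237 0.249 0.277] mean [ 0.16   0.563  0.256 -5.958  2.09   6.159  0.254] th 1.155 j6 0.0415 pos [ 531.1 -100.8   77. ] w 54.9 g 63.3 t 18.9
```

Call:
servo_tool([
  {"hand":0.4,"slide":[0,0,0],"delta_rot":[0,0,0.4]},
  {"hand":0.4,"slide":[0,0,0],"delta_rot":[0,0,0.4]},
  {"hand":0.4,"slide":[0,0,0],"delta_rot":[0,0,0.4]},
  {"hand":0.4,"slide":[0,0,0],"delta_rot":[0,0,0.3]},
  {"hand":0.4,"slide":[0,0,0],"delta_rot":[0,0,0.3]},
  {"hand":0.4,"slide":[0,0,0],"delta_rot":[0,0,0.2]},
  {"hand":0.4,"slide":[0,0,0],"delta_rot":[0,0,0.1]},
  {"hand":0.4,"slide":[0,0,0],"delta_rot":[0,0,0.1]},
])

```text
time_s: 19.57
eef_pos: [531.0, -100.7, 77.0]
ee_rot: [0.895, 0.446, -0.002, -0.001]
ft_force: [-5.8, 2.0, 7.1]
gripper_width: 54.9
grasp_force: 63.2
```

Run:
```python
from h import *
feel(5)
```

```text
J6 [0.2021 0.2752 0.2793 0.2563 0.2508] Tz [0.297 0.255 0.234 0.248 0.271] mean [ 0.124  0.637  0.261 -6.182  2.188  6.23   0.253] th 0.9247 j6 0.2719 pos [ 531.  -100.7   77. ] w 54.5 g 63.2 t 19.77
```

Call:
servo_tool([
  {"hand":0.4,"slide":[0,0,0],"delta_rot":[0,0,0.4]},
  {"hand":0.4,"slide":[0,0,0],"delta_rot":[0,0,0.4]},
  {"hand":0.4,"slide":[0,0,0],"delta_rot":[0,0,0.4]},
  {"hand":0.4,"slide":[0,0,0],"delta_rot":[0,0,0.3]},
  {"hand":0.4,"slide":[0,0,0],"delta_rot":[0,0,0.3]},
  {"hand":0.4,"slide":[0,0,0],"delta_rot":[0,0,0.2]},
  {"hand":0.4,"slide":[0,0,0],"delta_rot":[0,0,0.1]},
  {"hand":0.4,"slide":[0,0,0],"delta_rot":[0,0,0.1]},
])

```text
time_s: 20.43
eef_pos: [530.9, -100.7, 77.0]
ee_rot: [0.94, 0.34, -0.002, -0.001]
ft_force: [-6.9, 2.5, 6.9]
gripper_width: 54.8
grasp_force: 63.2
```

Run:
```python
from h import *
feel(5)
```

```text
J6 [0.2018 0.2748 0.2789 0.2559 0.2504] Tz [0.25  0.282 0.291 0.194 0.307] mean [ 0.11   0.725  0.265 -6.517  2.231  6.46   0.252] th 0.6944 j6 0.5023 pos [ 530.9 -100.7   77. ] w 54.1 g 63.2 t 20.63
```

Call:
servo_tool([
  {"hand":0.4,"slide":[0,0,0],"delta_rot":[0,0,0.3]},
  {"hand":0.4,"slide":[0,0,0],"delta_rot":[0,0,0.3]},
  {"hand":0.4,"slide":[0,0,0],"delta_rot":[0,0,0.2]},
  {"hand":0.4,"slide":[0,0,0],"delta_rot":[0,0,0.2]},
  {"hand":0.4,"slide":[0,0,0],"delta_rot":[0,0,0.2]},
  {"hand":0.4,"slide":[0,0,0],"delta_rot":[0,0,0.2]},
  {"hand":0.4,"slide":[0,0,0],"delta_rot":[0,0,0.1]},
  {"hand":0.4,"slide":[0,0,0],"delta_rot":[0,0,0.1]},
])

```text
time_s: 21.3
eef_pos: [530.8, -100.6, 77.0]
ee_rot: [0.966, 0.26, -0.002, -0.001]
ft_force: [-6.5, 3.1, 6.8]
gripper_width: 54.3
grasp_force: 63.2
```

Run:
```python
from h import *
feel(5)
```

```text
J6 [0.2196 0.2957 0.3006 0.2773 0.2717] Tz [0.277 0.234 0.286 0.26  0.283] mean [ 0.105  0.731  0.268 -6.228  2.443  6.952  0.273] th 0.5271 j6 0.6697 pos [ 530.8 -100.6   77. ] w 54.5 g 63.2 t 21.5
```

Call:
servo_tool([
  {"hand":0.4,"slide":[0,0,0],"delta_rot":[0,0,0.3]},
  {"hand":0.4,"slide":[0,0,0],"delta_rot":[0,0,0.3]},
  {"hand":0.4,"slide":[0,0,0],"delta_rot":[0,0,0.2]},
  {"hand":0.4,"slide":[0,0,0],"delta_rot":[0,0,0.2]},
  {"hand":0.4,"slide":[0,0,0],"delta_rot":[0,0,0.2]},
  {"hand":0.4,"slide":[0,0,0],"delta_rot":[0,0,0.2]},
  {"hand":0.4,"slide":[0,0,0],"delta_rot":[0,0,0.1]},
  {"hand":0.4,"slide":[0,0,0],"delta_rot":[0,0,0.1]},
])

```text
time_s: 22.17
eef_pos: [530.8, -100.6, 77.0]
ee_rot: [0.984, 0.179, -0.002, -0.001]
ft_force: [-6.2, 2.8, 6.5]
gripper_width: 54.7
grasp_force: 63.1
```

Run:
```python
from h import *
feel(6)
```

```text
J6 [0.2632 0.3397 0.3446 0.3213 0.3156 0.3146] Tz [0.272 0.375 0.326 0.343 0.273 0.305] mean [ 0.113  0.801  0.316 -6.498  2.983  6.481  0.316] th 0.3598 j6 0.8371 pos [ 530.8 -100.6   77. ] w 54.6 g 63.1 t 22.42
```

Call:
servo_tool([
  {"hand":0.4,"slide":[0,0,0],"delta_rot":[0,0,0.4]},
  {"hand":0.4,"slide":[0,0,0],"delta_rot":[0,0,0.4]},
  {"hand":0.4,"slide":[0,0,0],"delta_rot":[0,0,0.4]},
  {"hand":0.4,"slide":[0,0,0],"delta_rot":[0,0,0.3]},
  {"hand":0.4,"slide":[0,0,0],"delta_rot":[0,0,0.2]},
  {"hand":0.4,"slide":[0,0,0],"delta_rot":[0,0,0.2]},
  {"hand":0.4,"slide":[0,0,0],"delta_rot":[0,0,0.1]},
  {"hand":0.4,"slide":[0,0,0],"delta_rot":[0,0,0.1]},
])

```text
time_s: 23.08
eef_pos: [530.8, -100.5, 77.0]
ee_rot: [0.998, 0.07, -0.002, -0.001]
ft_force: [-7.1, 3.7, 6.6]
gripper_width: 54.6
grasp_force: 63.2
```

Run:
```python
from h import *
feel(8)
```

```text
J6 [0.3246 0.4019 0.4066 0.3832 0.3776 0.3766 0.3764 0.3764] Tz [0.388 0.387 0.444 0.357 0.362 0.446 0.378 0.357] mean [ 0.168  0.836  0.39  -6.078  3.082  6.901  0.378] th 0.1403 j6 1.0568 pos [ 530.8 -100.5   77. ] w 54.7 g 63.2 t 23.43
```

Call:
servo_tool([
  {"hand":0.4,"slide":[0,0,0],"delta_rot":[0,0,0.1]},
  {"hand":0.4,"slide":[0,0,0],"delta_rot":[0,0,0.1]},
  {"hand":0.4,"slide":[0,0,0],"delta_rot":[0,0,0.1]},
  {"hand":0.4,"slide":[0,0,0],"delta_rot":[0,0,0.1]},
  {"hand":0.4,"slide":[0,0,0],"delta_rot":[0,0,0.05]},
])

```text
time_s: 23.85
eef_pos: [530.8, -100.5, 77.0]
ee_rot: [0.999, 0.046, -0.002, -0.0]
ft_force: [-4.9, 2.0, 6.5]
gripper_width: 54.6
grasp_force: 63.2
```

Run:
```python
from h import *
feel(8)
```

```text
J6 [0.3811 0.4098 0.4077 0.395  0.392  0.3915 0.3914 0.3914] Tz [0.402 0.343 0.414 0.377 0.395 0.379 0.372 0.402] mean [ 0.155  0.834  0.386 -6.227  2.896  7.248  0.395] th 0.0933 j6 1.1038 pos [ 530.8 -100.5   77. ] w 54.5 g 63.2 t 24.2
```

The settled torque is 0.391 N m, so I'll release and rise.

Call:
servo_tool([
  {"hand":0.65,"slide":[0,0,0],"delta_rot":[0,0,0]},
  {"hand":0.8,"slide":[0,0,0],"delta_rot":[0,0,0]},
  {"hand":1,"slide":[0,0,0],"delta_rot":[0,0,0]},
  {"hand":1,"slide":[0,0,0],"delta_rot":[0,0,0]},
  {"hand":1,"slide":[0,0,0],"delta_rot":[0,0,0]},
  {"hand":1,"slide":[0,0,0],"delta_rot":[0,0,0]},
  {"hand":1,"slide":[0,0,0],"delta_rot":[0,0,0]},
])

```text
time_s: 24.78
eef_pos: [532.3, -101.3, 76.5]
ee_rot: [0.999, 0.045, 0.0, -0.0]
ft_force: [-0.3, 0.6, 0.2]
gripper_width: 85.3
grasp_force: 0.0
```

Call:
servo_tool([
  {"hand":1,"slide":[0,0,-0.3],"delta_rot":[0,0,0]},
  {"hand":1,"slide":[0,0,-0.7],"delta_rot":[0,0,0]},
  {"hand":1,"slide":[0,0,-0.9],"delta_rot":[0,0,0]},
  {"hand":1,"slide":[0,0,-0.9],"delta_rot":[0,0,0]},
  {"hand":1,"slide":[0,0,-0.9],"delta_rot":[0,0,0]},
  {"hand":1,"slide":[0,0,-0.5],"delta_rot":[0,0,0]},
  {"hand":1,"slide":[0,0,0],"delta_rot":[0,0,0]},
  {"hand":1,"slide":[0,0,0],"delta_rot":[0,0,0]},
])

```text
time_s: 25.45
eef_pos: [532.7, -101.4, 203.8]
ee_rot: [0.999, 0.045, 0.001, 0.001]
ft_force: [-0.5, 1.0, -0.3]
gripper_width: 84.9
grasp_force: 0.0
```

Run:
```python
from h import *
im=optics.snapshot("scene")[:,:,::-1];t=optics.snapshot("top")[:,:,::-1]
a=cv2.resize(im[160:310,220:340],None,fx=3,fy=3,interpolation=cv2.INTER_CUBIC)
b=cv2.resize(t[215:327,250:360],None,fx=4,fy=4,interpolation=cv2.INTER_CUBIC)[:448]
c=np.zeros((450,800,3),np.uint8);c[:450,:360]=a;c[:448,360:800]=b
cv2.imwrite("pics/f.png",c);print(bot.get_obs()['time_s'])
```

```text
25.55
```

View pics/f.png

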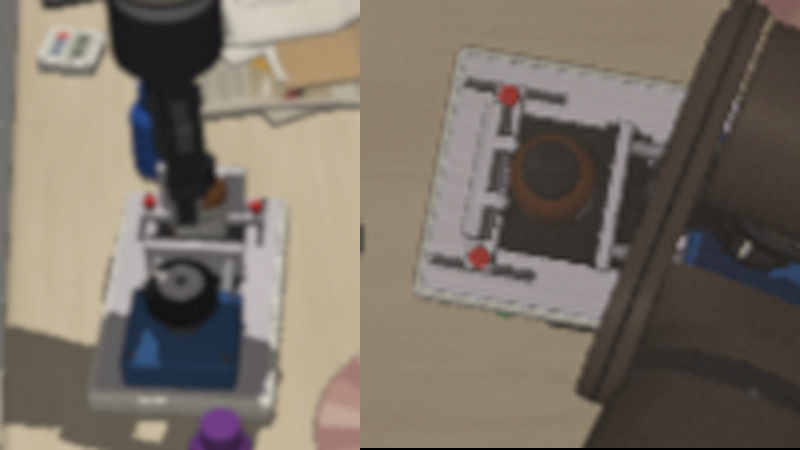

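The bottle is upright against the rollers with its cap at crop (552,168), and the jaw is up to it. The gripper is clear and the timer is untouched, so I'm handing in.

```bash
python3 -c "
from plant import bot
print(bot.finish_job())"
```

```text
the job is handed in; nothing more can be done
None
```

The amber bottle stands upright in the bay, clamped against the rollers at 0.391 N m (read at the wheel just before letting go); gripper clear, job handed in at about 26 s, no verdict returned.

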